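Hold the filling funnel over the open canister

ROBOT

A 6-joint arm with a two-finger parallel gripper is mounted at the origin on the work surface. World frame = base frame: x ahead of the robot, y to its left, z up, the work surface at z = 0. Lengths are in mm, angles in rad, forces in N, time in s.
With the tool pointing down it reaches from about 325 to 1000 mm from the base axis. Payload 5.1 kg.
Tool frame: the origin (TCP) lies at the very end of the fingers, on their centre line; the grasp point (between the pads) lies 19 mm behind it (r.tcp_to_grasp is the distance from the TCP to the grasp point, in mm); z points along the fingers, y is the line along which they close (so a half turn about z gives the same grasp; the last joint's range is limited). The gripper opens to 85 mm and grips with 20 to 120 N. Pads are 22 mm wide; open, the fingers measure 114 mm over their backs; the gripper's body (76 mm by 85 mm) begins 54 mm behind the grasp point. The pads swing forward as they close: fully open they stand 13 mm farther back than shut.
Start: joints at [-0.083, 0.124, 1.65, -0, 1.367, -0.083], TCP at [649.988, -0.028, 210.522] pointing down, gripper open.
Joint ranges: [-2.61, 2.61], [-1.02, 2.33], [0.03, 2.71], [-1.35, 4.49], [0.32, 2.68], [-2.91, 2.91]. Speed limits (rad/s): [2.57, 2.57, 3.14, 3.14, 3.14, 3.14].

INTERFACE

Orientations are given as a unit quaternion [w, x, y, z].
In Python, from workcell import r gives the robot as it stands.
- The arm moves only by the shell command python3 nudge.py 'ROWS' [FORCE]. ROWS is a JSON list of rows, 1 to 10 of them, each of 5 numbers: the finger opening in mm, then dx, dy, dz in mm, then a turn about the tool's z in rad; each row is the pose to reach, as a shift and turn from the pose commanded when the command began, along the tool's axes at that moment; what a row does not reach only later rows make up. A row lasts 1/10 s, in which the tool goes at most 50 mm and 0.15 rad, less where a joint would pass 70% of its speed; a pose out of reach is approached as far as the arm can. The fingers move at their own pace and stop on an object; FORCE is the grip in N (left out, the last holds). Time passes only in rows, so rows that do not move let the fingers close. It prints the time, the measured TCP pose, the force, the opening and the grip force at its end.
- r.state(): the state, without advancing time (a new reading comes with each control period).
- r.snapshot(name): name is "scene" or "side" or "wrist"; returns the picture (400x640x3 uint8, red, green, blue); there is no depth.
- r.camera_info(name): a dict with "fovy" (degrees; the focal length in pixels is half the picture's height over the tangent of half this angle, whatever the lens; pixels are square), "cx", "cy" (the principal point, pixels), "rvec" (rotation vector, rad) and "tvec" (3), from world to camera coordinates, as OpenCV has them; the wrist camera has in their place "tool_from_camera" (4x4, takes a point from camera to tool coordinates, whose origin is the TCP and whose axes are the flange's). Camera axes: x right, y down, z forward; pixel columns grow to the right and rows downward; lengths in mm; the calibration is good to about 2 mm. A picture is of the moment at which its call begins: read the wrist's pose just before it. camera_info takes no time and is no camera call.
- r.finish_job(): hands the job in; it is judged then, once.
The state is a dict: "clock": time; "joints": joint angles; "dq": joint speeds; "joint_efforts": joint torques, N m; "ee_pos": TCP position; "orientation": TCP orientation; "contact_force": force on the tool from outside, world axes, zero at the start; "moment": the same for the moment, N m; "grip_width": finger opening in mm; "gripper_force": force on a finger pad.
Only numpy, scipy, OpenCV 4.12 (cv2) and the standard library are available. Lean on these libraries where they do the work, as an engineer would, in place of code of your own. Each camera call takes 0.05 s, during which the arm holds its last target. There are 200 camera calls.

TASK

I am about to fill the open blue canister: pick up the orange funnel, carry it up and over the spice rack without bumping the rack or disturbing its jars or the canisters, and hold it level over the open canister with its spout centred on the mouth, the spout's long sides parallel to the canister's long sides, and its lower end about a centimetre above the rim, touching neither canister. Finish like that, still and with the funnel held in the gripper: do not put it down or let go.

Things in the scene. Friction and masses are not known exactly. Their poses are not given: they have to be found in the camera images.
- funnel: orange funnel (sizes in mm), 0.08-0.15 kg, upright on its spout. Origin: centre of the spout's lower end; z up. Spout: oblong tube 70 (x) by 44 (y), 30 high; above it a round hopper, 70 diameter at z = 34 to 120 at the rim, z = 88. Black handle along -x (at the start towards the robot, within 30 degrees): level bar 20 wide (y), 16 high, x = -55 to -147, middle at z = 74
- funnel_grip (a point): middle of the handle's free part, a good place to grip it from above across its 20 mm width: 105 mm from the funnel's axis along its -x and 74 mm above its origin; axes as the funnel's
- open_canister: the blue ceramic canister without a lid: open box 120 (x) by 90 (y) by 130 mm high, walls 4 mm thick, 0.8 kg, loose on the counter. Origin: centre of its underside; z up, x along its long sides, which point away from the robot, within about 20 degrees
- open_mouth (a point): centre of the open canister's mouth, level with its rim, 130 mm above the counter; axes as the canister's; the opening is 112 (x) by 82 mm (y)
- closed_canister: bystander: the same blue canister closed by a wooden lid with a small black knob, 156 mm high in all; origin at the centre of its underside. It stands beside the open one, on either side of it
- rack: wooden spice rack fixed to the counter between funnel and canisters: a tray (mm) 352 long (x, away from the robot), 90 wide (y), 45 high with end boards 85 high; origin at the centre of its underside
- spice0: bystander: amber glass spice jar with a black cap and a white label, 58 mm diameter, 120 mm high, loose in the rack, its top about 130 mm above the counter; origin at the centre of its underside
- spice1: bystander: spice jar as spice0, with a steel cap and a yellow label
- spice2: bystander: spice jar as spice0, with a black cap and a green label

How it is judged:
By the outcome, as a careful person would: the job done as asked, in the order asked, and still so for the second after the job is handed in, while the arm keeps its last pose, push and grip.
It also fails if it takes over 43 s, if anything falls off the work surface, if the arm or the gripper's body presses on something with over 40 N, if the wrist force passes 120 N, or if a joint passes its speed limit or range.

## Working session

There is one attempt and no reset: what is moved stays moved. The work goes in short steps, Python scripts to look and compute and a shell command to move; the robot and the scene stay as the last step left them, time stands still between calls to the robot, and variables do not carry over. Pictures are saved under pics/ and viewed, at most 14 in all, crops included, and the job is handed in when it is done.

```bash
ls; mkdir -p pics
python3 - <<'E'
from workcell import r
import cv2,json
for n in("scene","side","wrist"):
    s=r.state();im=r.snapshot(n);cv2.imwrite(f"pics/{n}0.png",im[...,::-1]);i=r.camera_info(n)
    print(n,{k:(v.tolist() if hasattr(v,'tolist') else v) for k,v in i.items()})
print(s)
a=cv2.imread("pics/scene0.png");b=cv2.imread("pics/side0.png")
E
```

```text
nudge.py
pics
workcell.py
scene {'fovy': 55.50029226575486, 'cx': 313.00733718400124, 'cy': 202.4251258577826, 'rvec': [0.7964032512507534, 2.411972407400559, -1.3119957135165488], 'tvec': [456.7634436703327, -91.89044376418903, 1287.0481972121333]}
side {'fovy': 50.84012975998867, 'cx': 324.0593540057511, 'cy': 201.62368206963237, 'rvec': [0.311156893993843, -2.8535905016871053, 1.0854547110731134], 'tvec': [527.9113112780811, 182.50490186997936, 988.5077758783407]}
wrist {'fovy': 69.0392599566919, 'cx': 320.7087435185714, 'cy': 197.97673768677555, 'tool_from_camera': [[0.0008997564832126517, -0.9660234978266016, -0.2584526882915459, 65.16208239492495], [0.9999993450835599, 0.001051989304404288, -0.00045072270031122993, -0.15683197072779986], [0.0007072981832817014, -0.25845211348595976, 0.9660238116961293, -163.40279638056066], [0.0, 0.0, 0.0, 1.0]]}
{'clock': 0.1, 'joints': array([-8.26188303e-02,  1.24476990e-01,  1.65156171e+00,  4.17767804e-06,
        1.36751992e+00, -8.25977927e-02]), 'dq': array([-0.00073031, -0.00092638, -0.00303364, -0.00080559,  0.00200589,
       -0.00034272]), 'joint_efforts': array([ 9.10699127e-04, -4.24935150e+01, -3.66653323e+01, -1.21150126e-05,
        3.93052323e-03, -1.30700494e-05]), 'ee_pos': array([6.49392195e+02, 1.02399147e-02, 2.09337632e+02]), 'orientation': array([-7.51378244e-04,  7.07114177e-01,  7.07098702e-01, -6.33788414e-04]), 'contact_force': array([0.1553968 , 0.27729454, 0.54632334]), 'moment': array([-0.00143973, -0.04201545,  0.0119629 ]), 'gripper_force': 0.0, 'grip_width': 85.31153483989202}
```

View pics/scene0.png

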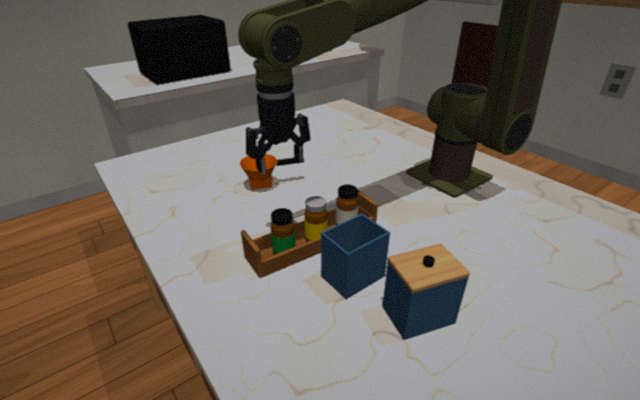

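View pics/side0.png

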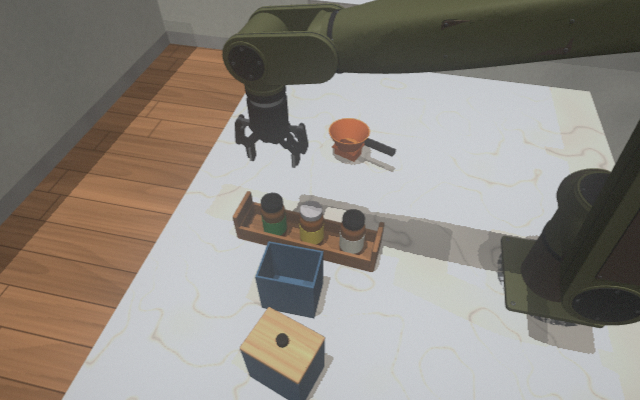

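The scene view shows the funnel at about (259,170), and the open canister rim around (355,240). In the side view the funnel rim is at about (350,133), the handle end at (393,150), and the open canister rim spans about (258–323, 245–285). Next I cast rough rays and look through the wrist camera.

```bash
cat > h.py <<'E'
import numpy as np,cv2
from workcell import r
from scipy.spatial.transform import Rotation as R
def cam(n,s=None):
    i=r.camera_info(n);f=200/np.tan(np.radians(i["fovy"])/2)
    K=np.array([[f,0,i["cx"]],[0,f,i["cy"]],[0,0,1]])
    if "rvec" in i:
        A=cv2.Rodrigues(np.array(i["rvec"]))[0];t=np.array(i["tvec"])
    else:
        T=np.eye(4);q=s["orientation"];T[:3,:3]=R.from_quat([q[1],q[2],q[3],q[0]]).as_matrix();T[:3,3]=s["ee_pos"]
        W=np.linalg.inv(T@np.array(i["tool_from_camera"]));A=W[:3,:3];t=W[:3,3]
    return K,A,t
def ray(c,p):
    K,A,t=c;return -A.T@t,A.T@np.linalg.solve(K,[p[0],p[1],1])
def plane(c,p,z):
    o,d=ray(c,p);return o+d*(z-o[2])/d[2]
def tri(c1,p1,c2,p2):
    P=[c[0]@np.c_[c[1],c[2]] for c in(c1,c2)]
    X=cv2.triangulatePoints(P[0],P[1],np.array(p1,float).reshape(2,1),np.array(p2,float).reshape(2,1))
    return (X[:3]/X[3]).ravel()
def proj(c,X):
    v=c[0]@(c[1]@np.asarray(X,float)+c[2]);return v[:2]/v[2]
E
python3 - <<'E'
from h import *
a=cam("scene");b=cam("side")
np.set_printoptions(precision=0,suppress=True)
for n,p,z in(("rim",(350,134),88),("hend",(394,150),74),("can1",(258,276),130),("can2",(323,285),130),("can3",(323,250),130),("can4",(268,245),130),("knob",(282,340),156),("rackA",(236,236),45),("rackB",(375,265),45),("jar0",(352,218),130),("jar2",(272,200),130)):
    print(n,plane(b,p,z))
for n,p in(("c1",(322,251)),("c2",(347,264)),("c3",(388,237)),("c4",(363,219))):print(n,plane(a,p,130))
im=[cv2.imread("pics/scene0.png")[130:310,220:480],cv2.imread("pics/side0.png")[110:400,230:410]]
cv2.imwrite("pics/w.png",cv2.imread("pics/wrist0.png"))
E
```

```text
rim [ 534. -316.   88.]
hend [ 404. -291.   74.]
can1 [630. 212. 130.]
can2 [498. 204. 130.]
can3 [516. 123. 130.]
can4 [633. 135. 130.]
knob [541. 340. 156.]
rackA [742.  70.  45.]
rackB [404.  79.  45.]
jar0 [472.  24. 130.]
jar2 [662.  11. 130.]
c1 [669. 176. 130.]
c2 [653. 236. 130.]
c3 [530. 225. 130.]
c4 [528. 144. 130.]
```

View pics/wrist0.png

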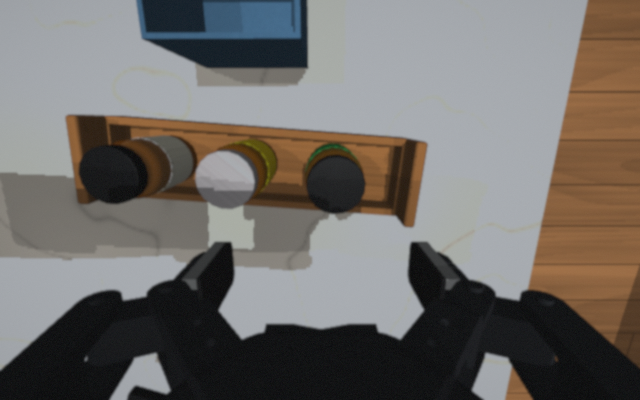

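The wrist view shows the open canister cut off at the top (140–305, 0–40), and the rack with its three jars from (70,115) to (425,225). I'll go up and towards +y to view the canister mouth from two places.

```bash
cat > snap.py <<'E'
import sys,pickle
from h import *
n,f=sys.argv[1:3];s=r.state();im=r.snapshot(n)
cv2.imwrite(f"pics/{f}.png",im[...,::-1]);pickle.dump(cam(n,s),open(f"pics/{f}.pkl","wb"))
E
python3 nudge.py '[[85,30,-40,-40,0],[85,60,-80,-80,0],[85,100,-80,-120,0],[85,100,-80,-140,0],[85,100,-80,-140,0],[85,100,-80,-140,0]]' && python3 snap.py wrist wA
python3 nudge.py '[[85,40,0,0,0],[85,80,0,0,0],[85,80,0,0,0],[85,80,0,0,0],[85,80,0,0,0]]' && python3 snap.py wrist wB
python3 -c "
import cv2,numpy as np
cv2.imwrite('pics/wAB.png',cv2.resize(np.hstack([cv2.imread('pics/wA.png'),cv2.imread('pics/wB.png')]),(800,250)))"
```

```text
clock: 0.75
ee_pos: [570.3, 100.5, 352.2]
orientation: [0.001, 0.707, 0.708, 0.001]
contact_force: [0.9, -0.3, -0.4]
grip_width: 85.3
gripper_force: 0.0
clock: 1.3
ee_pos: [569.9, 178.8, 349.0]
orientation: [-0.0, 0.708, 0.707, -0.001]
contact_force: [0.7, -0.7, -1.2]
grip_width: 85.1
gripper_force: 0.0
```

View pics/wAB.png

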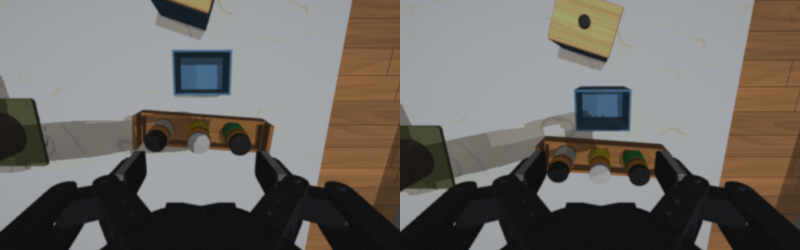

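In both views the open canister's rim is clear: A spans about (277–370, 80–152) and B about (279–370, 140–208), in full pixels. Camera A is right above it, so its blue outline is the rim.

```bash
python3 - <<'E'
from h import *
import pickle
np.set_printoptions(precision=1,suppress=True)
Q={}
for f in("wA","wB"):
    im=cv2.imread(f"pics/{f}.png");c=pickle.load(open(f"pics/{f}.pkl","rb"))
    h=cv2.cvtColor(im,cv2.COLOR_BGR2HSV);m=cv2.inRange(h,(98,90,25),(118,255,255))
    m=cv2.morphologyEx(m,cv2.MORPH_CLOSE,np.ones((5,5)));m[:,:200]=0
    if f=="wB": m[:130]=0
    if f=="wA": m[:70]=0
    cs=cv2.findContours(m,cv2.RETR_EXTERNAL,cv2.CHAIN_APPROX_NONE)[0];k=max(cs,key=cv2.contourArea)
    hull=cv2.convexHull(k);q=cv2.approxPolyDP(hull,8,True).reshape(-1,2)
    print(f,cv2.boundingRect(k),cv2.contourArea(hull),q.tolist())
    print(np.array([plane(c,p,130) for p in q]))
    Q[f]=(c,cv2.minAreaRect(hull.reshape(-1,2)));print(Q[f][1])
    mr=cv2.minAreaRect(np.array([plane(c,p,130)[:2] for p in hull.reshape(-1,2)],np.float32));print("rect",mr)
    cv2.imwrite(f"pics/m_{f}.png",cv2.resize(im[60:230,220:430],None,fx=3,fy=3,interpolation=cv2.INTER_NEAREST))
E
python3 -c "
import cv2,numpy as np
a=[cv2.imread(f'pics/m_w{k}.png') for k in 'AB'];cv2.imwrite('pics/mAB.png',cv2.resize(np.hstack(a),(800,324)))"
```

```text
wA (276, 80, 95, 72) 6510.5 [[370, 80], [367, 150], [279, 150], [276, 81]]
[[631.4 213.9 130. ]
 [631.4 128.  130. ]
 [515.7 127.7 130. ]
 [515.  212.5 130. ]]
((323.0, 115.5), (71.0, 94.0), 90.0)
rect ((573.2337036132812, 170.15565490722656), (117.50518798828125, 87.25300598144531), 0.13818585872650146)
wB (279, 140, 91, 69) 5919.0 [[369, 145], [365, 208], [282, 207], [280, 144]]
[[631.7 212.7 130. ]
 [629.8 127.2 130. ]
 [515.8 128.6 130. ]
 [516.2 213.9 130. ]]
((323.9999694824219, 173.99996948242188), (89.99998474121094, 67.99998474121094), -0.0)
rect ((573.1588134765625, 173.1336669921875), (117.25030517578125, 91.86024475097656), 0.03654882684350014)
```

View pics/mAB.png

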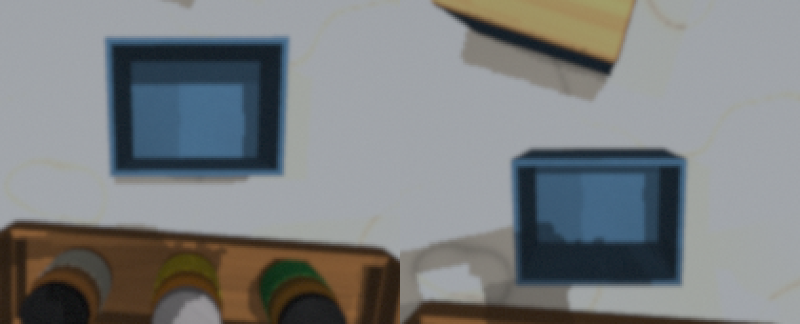

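The enlarged crops show the rim cleanly in both views, parallel to world x, with only a thin strip of outer wall in B. The mouth is at about (573.3, 170.5) with yaw about 0. Now to the funnel, with a quarter turn.

```bash
python3 - <<'E'
from h import *
import pickle
A,B=[pickle.load(open(f"pics/w{k}.pkl","rb")) for k in "AB"]
for p,q in(((367,150.5),(365,208)),((279,150.5),(282,208)),((370,80),(369,144.5)),((276,80.5),(280,144))):print(tri(A,p,B,q).round(1))
E
python3 nudge.py '[[85,-50,-10,0,0.15],[85,-100,-20,0,0.3],[85,-150,-30,0,0.45],[85,-200,-40,0,0.6],[85,-245,-55,0,0.75],[85,-290,-70,0,0.9],[85,-335,-80,0,1.05],[85,-380,-90,0,1.2],[85,-425,-100,0,1.35],[85,-470,-110,0,1.5]]'
python3 nudge.py '[[85,0,0,0,0.0708],[85,0,0,0,0.0708],[85,0,0,0,0.0708],[85,0,0,0,0.0708],[85,0,0,0,0.0708]]' && python3 snap.py wrist fA && python3 snap.py side sA && python3 snap.py scene cA
```

```text
[630.5 127.4 130.9]
[515.7 127.1 129.7]
[631.  213.5 133. ]
[515.  213.6 125.9]
clock: 2.35
ee_pos: [458.3, -292.7, 350.6]
orientation: [0.0, 1.0, 0.031, 0.0]
contact_force: [2.0, 0.8, -0.1]
grip_width: 85.1
gripper_force: 0.0
clock: 2.85
ee_pos: [460.2, -289.3, 350.7]
orientation: [0.0, 1.0, 0.001, 0.0]
contact_force: [1.0, 0.1, 0.4]
grip_width: 84.7
gripper_force: 0.0
```

View pics/fA.png

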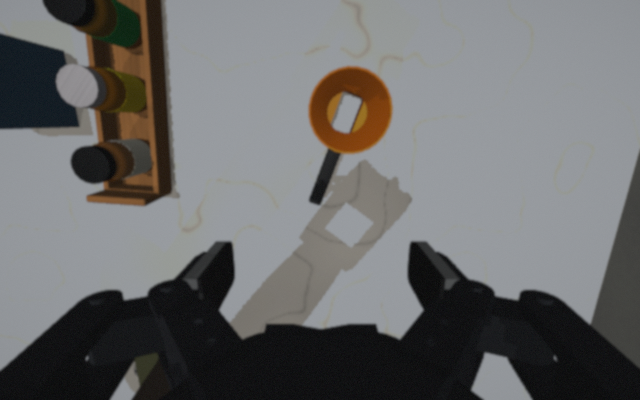

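The funnel rim is centred at about (351,110) with a radius of about 41 px. The dark handle runs from (335,152) to (317,202), and nothing stands near it. Next is a second viewpoint.

```bash
python3 nudge.py '[[85,40,0,0,0],[85,75,0,0,0],[85,75,0,0,0],[85,75,0,0,0],[85,75,0,0,0]]' && python3 snap.py wrist fB
cat > fun.py <<'E'
from h import *
import pickle,sys
np.set_printoptions(precision=1,suppress=True)
D=[]
for f in sys.argv[1:]:
    im=cv2.imread(f"pics/{f}.png");c=pickle.load(open(f"pics/{f}.pkl","rb"))
    h=cv2.cvtColor(im,cv2.COLOR_BGR2HSV);m=cv2.inRange(h,(3,170,90),(16,255,255))
    if f[0]=="f": m[:,:220]=0
    m=cv2.morphologyEx(m,cv2.MORPH_CLOSE,np.ones((5,5)))
    k=max(cv2.findContours(m,cv2.RETR_EXTERNAL,cv2.CHAIN_APPROX_NONE)[0],key=cv2.contourArea)
    e=cv2.fitEllipse(cv2.convexHull(k))
    x,y,w,hh=cv2.boundingRect(k)
    roi=np.zeros_like(m);roi[y+hh-10:y+hh+75,x-30:x+w+(60 if f[0]!="f" else -30)]=255
    d=(im.max(2)<60).astype(np.uint8)*255&roi&~m
    d=cv2.morphologyEx(d,cv2.MORPH_OPEN,np.ones((3,3)))
    q=max(cv2.findContours(d,cv2.RETR_EXTERNAL,cv2.CHAIN_APPROX_NONE)[0],key=cv2.contourArea)
    rr=cv2.minAreaRect(q);bx=cv2.boxPoints(rr);bx=bx[np.argsort(-bx[:,1])]
    far=bx[:2].mean(0);near=bx[2:].mean(0)
    print(f,"rim",np.array(e[0]),e[1],"handle",near,far,rr[1])
    print(" rim@88",plane(c,e[0],88),"near,far@74",plane(c,near,74),plane(c,far,74),"far@82",plane(c,far,82))
    D.append((c,e[0],near,far))
for i in(1,3):print("tri",tri(D[0][0],D[0][i],D[1][0],D[1][i]))
E
python3 fun.py fA fB
python3 - <<'E'
import cv2,numpy as np
a=cv2.imread('pics/fB.png')[60:300,220:480];b=cv2.imread('pics/sA.png')[80:200,290:420]
cv2.imwrite('pics/z.png',np.hstack([cv2.resize(a,(390,360)),cv2.resize(b,(390,360))]))
E
```

```text
clock: 3.5
ee_pos: [534.5, -289.9, 350.7]
orientation: [0.0, 1.0, 0.0, -0.0]
contact_force: [0.2, -0.0, 0.5]
grip_width: 85.1
gripper_force: 0.0
fA rim [350.  109.7] (80.615478515625, 85.48410034179688) handle [333.5 152. ] [314.5 202.3] (11.476217269897461, 53.842159271240234)
 rim@88 [ 539.4 -330.5   88. ] near,far@74 [ 479.  -308.8   74. ] [ 400.2 -279.9   74. ] far@82 [ 402.5 -280.1   82. ]
fB rim [348.3 162.7] (76.24671173095703, 78.95989227294922) handle [332.2 200.9] [313.7 246.3] (11.421805381774902, 49.048587799072266)
 rim@88 [ 538.9 -330.5   88. ] near,far@74 [ 476.9 -308.2   74. ] [ 399.5 -278.7   74. ] far@82 [ 403.1 -278.9   82. ]
tri [ 539.3 -330.2   90.8]
tri [ 401.5 -279.4   78.4]
```

View pics/z.png

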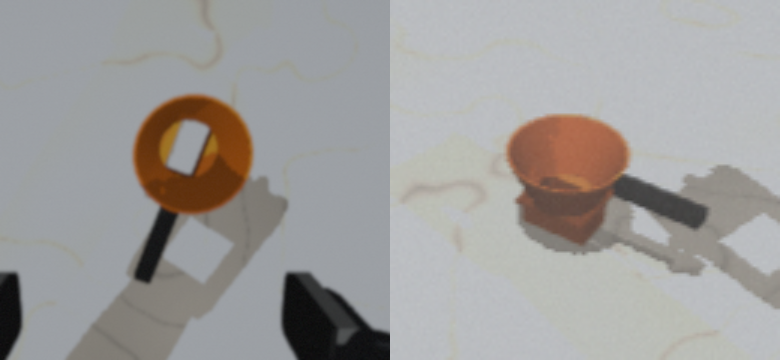

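The left crop shows the funnel from above, with the handle going down and to the left. The side crop shows it upright with the handle bar clear. The axis is at (539.2,-330.4), yaw -0.357, length 146 (expected 147), rim height 91 (expected 88), and the handle 78 (its top is 82). The grip point is therefore (440.8,-293.8,74).

```bash
python3 nudge.py '[[85,-40,2,30,0.15],[85,-80,4,70,0.3],[85,-94,4,115,0.357],[85,-94,4,160,0.357],[85,-94,4,200,0.357],[85,-94,4,230,0.357],[85,-94,4,255,0.357],[85,-94,4,275,0.357],[85,-94,4,290,0.357],[85,-94,4,295,0.357]]' 90
python3 nudge.py '[[85,0,0,0,0],[85,0,0,0,0],[85,0,0,0,0]]'
python3 snap.py wrist g0; python3 snap.py side g1
```

```text
clock: 4.55
ee_pos: [439.8, -293.5, 54.2]
orientation: [-0.0, 0.984, -0.178, -0.001]
contact_force: [0.9, -0.0, 0.0]
grip_width: 84.9
gripper_force: 0.0
clock: 4.85
ee_pos: [441.8, -294.7, 57.0]
orientation: [0.001, 0.984, -0.178, 0.001]
contact_force: [0.4, -0.0, -0.1]
grip_width: 84.8
gripper_force: 0.0
```

Run:
```python
import cv2,numpy as np
a=cv2.imread('pics/g0.png');b=cv2.imread('pics/g1.png')[80:200,290:450]
cv2.imwrite('pics/z2.png',np.hstack([cv2.resize(a,(420,300)),cv2.resize(b,(380,300))]))
```

```text
(no output)
```

View pics/z2.png

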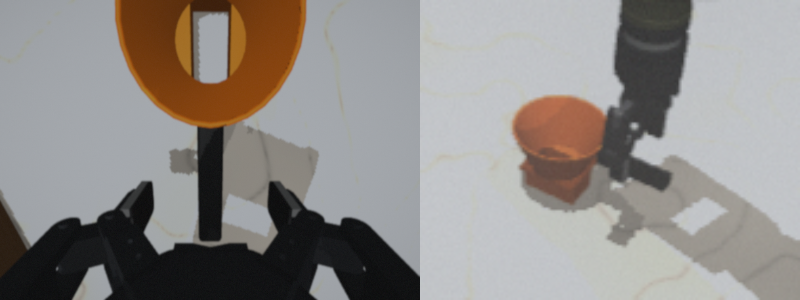

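The handle runs straight down the image, centred between the fingers at about (210,180) in the crop, and the fingers straddle it clear of the hopper. I close the fingers.

```bash
python3 nudge.py '[[18,0,0,0,0],[18,0,0,0,0],[18,0,0,0,0],[18,0,0,0,0],[18,0,0,0,0],[18,0,0,0,0],[18,0,0,0,0],[18,0,0,0,0],[18,0,0,0,0],[18,0,0,0,0]]' 90
python3 nudge.py '[[10,0,0,0,0],[10,0,0,0,0],[10,0,0,0,0]]'
```

```text
clock: 5.95
ee_pos: [441.0, -294.0, 55.6]
orientation: [0.0, 0.984, -0.178, -0.0]
contact_force: [-1.4, 0.1, 3.0]
grip_width: 18.7
gripper_force: 33.0
clock: 6.25
ee_pos: [440.9, -294.0, 55.7]
orientation: [0.0, 0.984, -0.178, -0.0]
contact_force: [-2.8, 1.2, 4.9]
grip_width: 16.5
gripper_force: 88.1
```

```bash
python3 nudge.py '[[10,0,0,-3,0],[10,0,0,-10,0],[10,0,0,-20,0],[10,0,0,-35,0],[10,0,0,-50,0],[10,0,0,-60,0],[10,0,0,-60,0],[10,0,0,-60,0]]'
python3 snap.py wrist l0; python3 snap.py side l1
python3 nudge.py '[[10,0,0,-10,0],[10,0,0,-30,0],[10,0,0,-55,-0.03],[10,0,0,-80,-0.1],[10,0,0,-105,-0.17],[10,0,0,-130,-0.24],[10,0,0,-150,-0.31],[10,0,0,-165,-0.34],[10,0,0,-170,-0.357],[10,0,0,-170,-0.357]]'
python3 - <<'E'
import cv2,numpy as np
a=cv2.imread('pics/l0.png');b=cv2.imread('pics/l1.png')[60:180,290:450]
cv2.imwrite('pics/z3.png',np.hstack([cv2.resize(a,(420,300)),cv2.resize(b,(380,300))]))
E
```

```text
clock: 7.05
ee_pos: [441.1, -294.1, 115.9]
orientation: [0.0, 0.984, -0.178, 0.0]
contact_force: [0.4, -0.3, -1.5]
grip_width: 16.4
gripper_force: 88.2
clock: 8.15
ee_pos: [441.1, -294.2, 286.0]
orientation: [0.0, 1.0, -0.0, 0.0]
contact_force: [-0.1, 0.2, -2.1]
grip_width: 16.4
gripper_force: 88.2
```

View pics/z3.png

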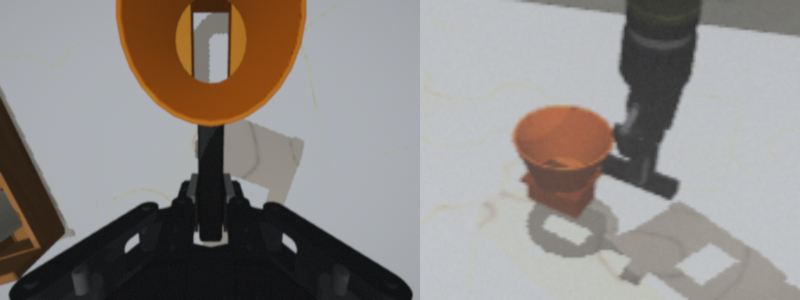

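The funnel is off the counter, level, and sits the same in the gripper as before. Now it goes over the rack with the base at about 230 mm.

```bash
python3 nudge.py '[[10,2,-8,0,0],[10,4,-25,0,0],[10,6,-50,0,0],[10,8,-80,0,0],[10,10,-110,0,0],[10,12,-140,0,0],[10,14,-170,0,0],[10,16,-200,0,0],[10,18,-230,0,0],[10,20,-260,0,0]]'
python3 nudge.py '[[10,2,-30,0,0],[10,4,-60,0,0],[10,6,-90,0,0],[10,7,-120,0,0],[10,7,-150,0,0],[10,7,-175,0,0],[10,7,-193,0,0],[10,7,-202,0,0],[10,7,-204.5,0,0],[10,7,-204.5,0,0]]'
python3 nudge.py '[[10,0,0,0,0],[10,0,0,0,0],[10,0,0,0,0]]'
for c in wrist side scene; do python3 snap.py $c h_$c; done
python3 - <<'E'
import cv2,numpy as np
a=cv2.imread('pics/h_scene.png')[100:340,230:490];b=cv2.imread('pics/h_side.png')[100:400,200:460]
cv2.imwrite('pics/z4.png',np.hstack([cv2.resize(a,(400,369)),cv2.resize(b,(400,369*300*260//(240*260)))[:369]]))
E
```

```text
clock: 9.15
ee_pos: [460.0, -31.5, 284.4]
orientation: [-0.0, 1.0, 0.0, -0.001]
contact_force: [-0.0, -0.1, -0.8]
grip_width: 16.2
gripper_force: 88.2
clock: 10.15
ee_pos: [467.5, 170.6, 285.1]
orientation: [0.0, 1.0, 0.0, -0.0]
contact_force: [-0.5, -0.0, -1.1]
grip_width: 16.3
gripper_force: 88.3
clock: 10.45
ee_pos: [468.1, 169.9, 285.6]
orientation: [0.0, 1.0, -0.001, 0.0]
contact_force: [0.5, -0.2, -1.6]
grip_width: 16.1
gripper_force: 88.3
```

View pics/z4.png

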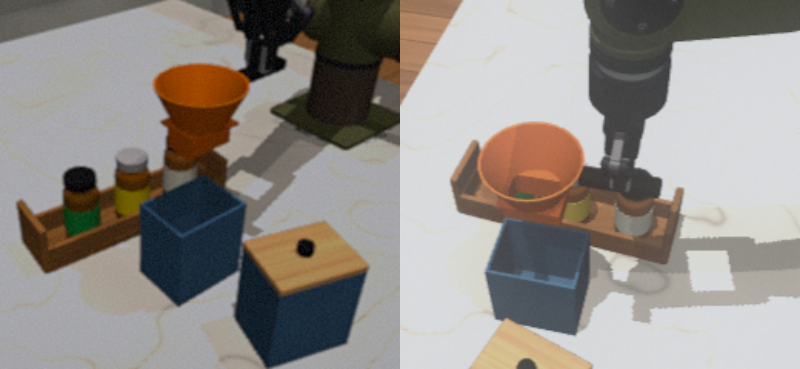

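The funnel hangs upright in front of and above the open canister, and the jars and canisters stand as before. I check for slip against the pre-grasp wrist picture, and check the rim by rays from two fixed cameras.

```bash
cat > chk.py <<'E'
from h import *
import pickle,sys
from scipy.optimize import least_squares
np.set_printoptions(precision=1,suppress=True)
def om(f,roi=None):
    im=cv2.imread(f"pics/{f}.png");h=cv2.cvtColor(im,cv2.COLOR_BGR2HSV)
    m=cv2.inRange(h,(2,140,60),(17,255,255))
    if roi: z=np.zeros_like(m);x0,x1,y0,y1=roi;z[y0:y1,x0:x1]=1;m*=z
    m=cv2.morphologyEx(m,cv2.MORPH_CLOSE,np.ones((5,5)))
    return max(cv2.findContours(m,cv2.RETR_EXTERNAL,cv2.CHAIN_APPROX_NONE)[0],key=cv2.contourArea).reshape(-1,2)
pre=sys.argv[1];z=float(sys.argv[2])
for f in("g0","l0",pre+"_wrist"):
    k=om(f,(150,500,0,220));e=[k[k[:,1]==y][:,0] for y in(20,60,120)]
    print(f,"left/right at rows",[(v.min(),v.max()) for v in e],"bottom",k[:,1].max())
P={"side":(230,420,100,330),"scene":(320,410,120,270)}
pts=[]
for n,roi in P.items():
    c=pickle.load(open(f"pics/{pre}_{n}.pkl","rb"));k=om(pre+"_"+n,roi)
    h=cv2.convexHull(k).reshape(-1,2);L=h[h[:,0].argmin()];Rr=h[h[:,0].argmax()]
    up=k[k[:,1]<min(L[1],Rr[1])]
    g=np.array([plane(c,p,z)[:2] for p in up])
    s=least_squares(lambda v:np.hypot(*(g-v[:2]).T)-v[2],[573,170,60],loss="soft_l1").x
    pts.append((c,proj(c,[*s[:2],z])))
    print(n,"bbox",cv2.boundingRect(k),"rim centre, r",s)
print("tri",tri(*pts[0],*pts[1]))
E
python3 chk.py h 318
```

```text
g0 left/right at rows [(np.int32(176), np.int32(464)), (np.int32(184), np.int32(457)), (np.int32(217), np.int32(424))] bottom 171
l0 left/right at rows [(np.int32(177), np.int32(465)), (np.int32(186), np.int32(457)), (np.int32(221), np.int32(422))] bottom 168
h_wrist left/right at rows [(np.int32(177), np.int32(468)), (np.int32(185), np.int32(462)), (np.int32(218), np.int32(466))] bottom 219
side bbox (251, 180, 68, 67) rim centre, r [571.4 174.   57.9]
scene bbox (330, 142, 63, 78) rim centre, r [576.8 178.9  60.4]
tri [571.9 172.7 315.1]
```

```bash
cat > tilt.py <<'E'
from h import *
import sys
from scipy.optimize import least_squares
np.set_printoptions(precision=3,suppress=True)
i=r.camera_info("wrist");f=200/np.tan(np.radians(i["fovy"])/2);T=np.array(i["tool_from_camera"])
for n in sys.argv[1:]:
    im=cv2.imread(f"pics/{n}.png");h=cv2.cvtColor(im,cv2.COLOR_BGR2HSV);m=cv2.inRange(h,(2,140,60),(17,255,255))
    L=[];
    for y in range(4,120,3):          # outer edges, scanned from the hopper wall outwards
        for sgn,x0 in((-1,250),(1,400)):
            x=x0
            while m[y,x] and 100<x<560:x+=sgn
            L.append((x-sgn*.5,y))
    for x in range(265,380,3):
        y=120
        while m[y,x]: y+=1
        if y>140:L.append((x,y-.5))
    p=np.array(L,float);d=np.c_[(p[:,0]-i["cx"])/f,(p[:,1]-i["cy"])/f,np.ones(len(p))]@T[:3,:3].T;o=T[:3,3]
    def res(v):
        cx,cy,cz,th,ro=v;nn=R.from_euler("yx",[th,ro]).apply([0,0,1.]);c=np.array([cx,cy,cz])
        t=((c-o)@nn)/(d@nn);return np.linalg.norm(o+d*t[:,None]-c,axis=1)-60
    s=least_squares(res,[105,0,-33,0,0],loss="soft_l1",f_scale=.5)
    cov=np.linalg.inv(s.jac.T@s.jac)*np.mean(s.fun**2)
    print(n,s.x,"sd",np.sqrt(np.diag(cov)),"rms",np.sqrt(np.mean(s.fun**2)))
E
python3 tilt.py g0 l0 h_wrist
```

```text
g0 [102.223   0.497 -27.798   0.039   0.023] sd [0.337 0.324 0.147 0.023 0.014] rms 0.3600860334827471
l0 [103.123   0.941 -27.284   0.042   0.029] sd [0.285 0.281 0.141 0.021 0.012] rms 0.31684080986449176
h_wrist [100.877  -4.028 -30.252   0.203  -0.236] sd [1.137 1.849 2.849 0.04  0.077] rms 1.021445383686509
```

There was no measurable slip at the lift (0.003 rad, under 1 mm). The fixed cameras put the rim at (572,173,315) against an intended (573,170.5,318). I lower it 90 mm.

```bash
python3 nudge.py '[[10,0,0,8,0],[10,0,0,22,0],[10,0,0,40,0],[10,0,0,58,0],[10,0,0,72,0],[10,0,0,82,0],[10,0,0,88,0],[10,0,0,89,0],[10,0,0,89,0],[10,0,0,89,0]]'
for c in wrist side scene; do python3 snap.py $c e_$c; done
python3 chk.py e 228; python3 tilt.py e_wrist
python3 - <<'E'
import cv2,numpy as np
a=cv2.imread('pics/e_scene.png')[160:310,290:490];b=cv2.imread('pics/e_side.png')[170:350,220:400]
cv2.imwrite('pics/z5.png',np.hstack([cv2.resize(a,(460,345),interpolation=cv2.INTER_CUBIC),cv2.resize(b,(340,340),interpolation=cv2.INTER_CUBIC)[:345] if 0 else cv2.resize(b,(340,345))]))
E
```

```text
clock: 11.6
ee_pos: [468.5, 170.6, 197.5]
orientation: [-0.0, 1.0, -0.0, 0.001]
contact_force: [-0.0, -0.1, -1.2]
grip_width: 16.3
gripper_force: 88.3
g0 left/right at rows [(np.int32(176), np.int32(464)), (np.int32(184), np.int32(457)), (np.int32(217), np.int32(424))] bottom 171
l0 left/right at rows [(np.int32(177), np.int32(465)), (np.int32(186), np.int32(457)), (np.int32(221), np.int32(422))] bottom 168
e_wrist left/right at rows [(np.int32(177), np.int32(499)), (np.int32(184), np.int32(490)), (np.int32(218), np.int32(499))] bottom 219
side bbox (257, 211, 63, 58) rim centre, r [573.4 172.2  58.8]
scene bbox (320, 180, 68, 59) rim centre, r [574.8 176.6  61.4]
tri [573.1 173.2 227.1]
e_wrist [ 120.144  -23.308 -158.803    0.323   -1.08 ] sd [nan nan nan  0. nan] rms 2.007905981395195e-11tilt.py:24: RuntimeWarning: invalid value encountered in sqrt
  print(n,s.x,"sd",np.sqrt(np.diag(cov)),"rms",np.sqrt(np.mean(s.fun**2)))
```

View pics/z5.png

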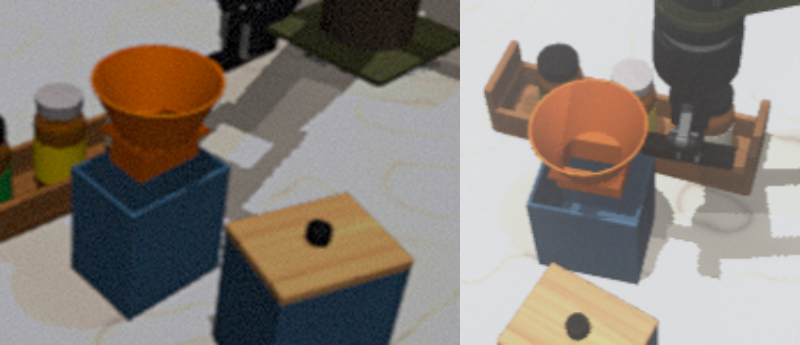

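The picture shows the spout low over the mouth, inside the rim in both views, and level, with the bystanders undisturbed. I check the spout and rim corners against the calibration numerically.

Run:
```python
from h import *
import pickle
np.set_printoptions(precision=1,suppress=True)
for n in("scene","side"):
    c=pickle.load(open(f"pics/e_{n}.pkl","rb"))
    O=(290,160,200/460,150/345) if n=="scene" else (220,170,180/340,180/345)
    g=lambda X:(proj(c,X)-O[:2])/O[2:]
    print(n,"can rim (crop px):",*[g([573.3+a*60,170.5+b*45,130]) for a in(-1,1) for b in(-1,1)])
    print("  spout:",*[g([573.3+a*35,170.5+b*22,140.5]) for a in(-1,1) for b in(-1,1)])
a=cv2.imread('pics/e_scene.png')[195:260,320:395];b=cv2.imread('pics/e_side.png')[235:320,250:325]
cv2.imwrite('pics/z6.png',np.hstack([cv2.resize(a,(400,347),interpolation=cv2.INTER_CUBIC),cv2.resize(b,(400,347),interpolation=cv2.INTER_CUBIC)]))
for n,o,s in(("scene",(320,195),(400/75,347/65)),("side",(250,235),(400/75,347/85))):
    c=pickle.load(open(f"pics/e_{n}.pkl","rb"))
    print(n,"z6 can",*[(proj(c,[573.3+a*60,170.5+b*45,130])-o)*s for a in(-1,1) for b in(-1,1)]);print(" spout",*[(proj(c,[573.3+a*35,170.5+b*22,140.5])-o)*s for a in(-1,1) for b in(-1,1)])
```

```text
scene can rim (crop px): [165.9 122.1] [230.9 165.7] [ 70.8 166.3] [133.1 216.8]
  spout: [163.3 132.9] [195.1 154.7] [107.1 159.4] [138.1 183.2]
side can rim (crop px): [196.7 156. ] [178.1 227.2] [ 93.  136.7] [ 67.5 205.1]
  spout: [169.7 163.5] [159.8 198.1] [107.7 151.8] [ 95.8 185.7]
scene z6 can [224.7  96.6] [375.3 197.8] [  4.2 199.1] [148.7 316.3]
 spout [218.7 121.7] [292.4 172.2] [ 88.4 183.2] [160.3 238.3]
side z6 can [395.4  67. ] [342.9 218.5] [102.5  25.9] [ 30.6 171.5]
 spout [319.2  83. ] [291.2 156.6] [144.   58.1] [110.4 130.1]
```

View pics/z6.png

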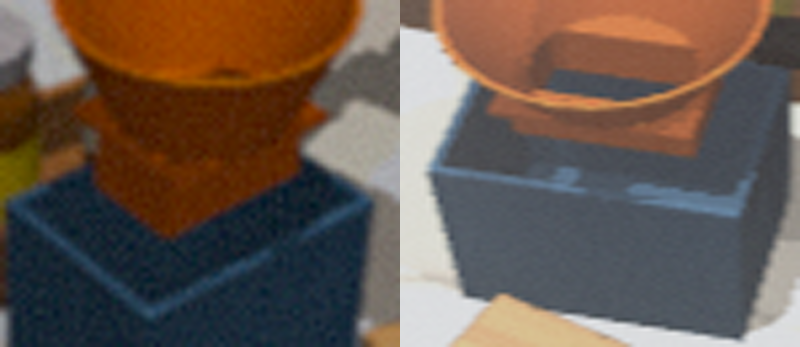

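The sharp crops put the observed spout and rim corners within a few crop pixels (about 2–3 mm) of the prediction: scene spout corner (167,238) against (160,238), and side spout corner (295,153) against (291,157). The gap is about 1 cm and the sides are parallel. I hand it in.

```bash
python3 nudge.py '[[10,0,0,0,0],[10,0,0,0,0],[10,0,0,0,0]]'; python3 -c "
from workcell import r
print(r.finish_job())"
```

```text
clock: 12.05
ee_pos: [468.0, 170.5, 196.6]
orientation: [-0.0, 1.0, -0.0, 0.0]
contact_force: [0.3, 0.1, -1.4]
grip_width: 16.6
gripper_force: 88.3
the job is handed in; nothing more can be done
None
```

The job is handed in at 12 s with the funnel held still and level over the open canister: the spout is centred to within about 3 mm, parallel to the canister's long sides and about 1 cm above the rim, and the pictures show the rack, jars and canisters undisturbed.

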